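# Focus the inspection viewer and hold its mirror lid at 45 degrees

### The arm

A 6-joint arm with a two-finger parallel gripper is mounted at the origin on a cart in front of the work surface, level with it; the furniture and walls round the work are solid. World frame = base frame: x ahead of the robot, y to its left, z up, the work surface at z = 0. Lengths are in m, angles in rad, forces in N, time in s.
With the tool pointing down it reaches from about 0.35 to 0.875 m from the base axis. Payload 4.2 kg.
Tool frame: the origin (TCP) lies at the very end of the fingers, on their centre line; the grasp point (between the pads) lies 19 mm behind it; z points along the fingers, y is the line along which they close (so a half turn about z gives the same grasp; the last joint's range is limited). The gripper opens to 85 mm and grips with 20 to 120 N. Pads are 22 mm wide; open, the fingers measure 114 mm over their backs; the gripper's body (76 mm by 85 mm) begins 54 mm behind the grasp point. The pads swing forward as they close: fully open they stand 13 mm farther back than shut.
Start: joints at [-1.021, 0.385, 0.008, 0, -1.194, -0.259], TCP at [0.179, -0.599, 0.231] pointing down, gripper open.
Joint ranges: [-3.14, 3.14], [-1.21, 2.06], [-1.07, 1.41], [-3.16, 2.05], [-2.99, -0.16], [-3.1, 3.1]. Speed limits (rad/s): [2.79, 2.79, 3.14, 3.14, 3.14, 3.14].

### API

Orientations are given as a unit quaternion [w, x, y, z].
In Python, from rig import ctrl, optics, order, nets gives the robot as it stands. The module is installed in compiled form; this text tells all that it offers.
- The arm moves only by the shell command python3 -m jog 'ROWS' [FORCE]. ROWS is JSON, a list of rows, each an object with "delta_rot": the turn, a rotation vector about the tool's x, y, z in rad, a list of three; "translation": the shift along the tool's x, y, z in m, a list of three; "grip": the closure, from 0 (fully open) to 1 (shut). A call has 1 to 20 rows; each row is the pose to reach, as a shift and turn from the pose commanded when the call began, along the tool's axes at that moment; what a row does not reach only later rows make up. A row lasts 1/8 s, in which the tool goes at most 62.5 mm and 10.7 degrees, less where a joint would pass 70% of its speed; a pose out of reach is approached as far as the arm can. A call with a gripper value outside its range is refused whole. The fingers move at their own pace and stop on an object; FORCE is the grip in N (left out, the last holds). Time passes only in rows, so rows that repeat a pose let the fingers close. It gives the time, the measured TCP pose, the force, the opening and the grip force at its end, in the units of the state.
- ctrl.observe(): the state, without advancing time (a new reading comes with each control period).
- optics.grab_frame(name): name is "scene" or "top"; returns a dict with "image" (420x560x3 uint8, red, green, blue), "mtx" (3x3 intrinsics, pixels), "rvec" (rotation vector, rad) and "tvec" (3), from world to camera coordinates, as OpenCV has them. Camera axes: x right, y down, z forward; pixel columns grow to the right and rows downward; lengths in m; the calibration is good to about 2 mm. A picture is of the moment at which its call begins. There is no depth.
- order.close_job(): hands the job in; it is judged then, once.
Trained networks look in the newest picture that a camera, given by its name, has taken for a name from the list of things; names that differ only in an ending like _2 or _b are one class to them, and where a whole thing is asked for, a point or a joint stands for the part that bears it (a point fixed in the world has none). Each returns a list of dicts, best first, with "score" (0 to 1); they miss things now and then, are a little off and sometimes report something else, mostly with a low value. They report only what shows in the picture. A call takes as long as a camera call.
- nets.outline_of(camera, name): "region" (420x560 bool, what is visible of it) and "centre" ([column, row] in pixels, amid what is visible of it).
The state is a dict: "t": time; "joints": joint angles; "qd": joint speeds; "effort": joint torques, N m; "eef_pos": TCP position; "tool_rot": TCP orientation; "force": force on the tool from outside, world axes, zero at the start; "ft_torque": the same for the moment, N m; "width": finger opening in m; "finger_force": force on a finger pad.
Only numpy, scipy, OpenCV 4.12 (cv2) and the standard library are available. Lean on these libraries where they do the work, as an engineer would, in place of code of your own. Each camera call takes 0.05 s, during which the arm holds its last target. There are 200 camera calls.

### The job

Get the grey inspection viewer ready for a colleague to look at the ring on its stage: with the lid still shut, turn the focus knob until its white pointer line stands at the small index clip beside the dial, and leave it there. Then lift the mirror lid by the barrel grip at its front to 45 degrees (the long line on the quadrant beside it) and hold it there: it springs shut if let go, so finish while still holding the lid open and steady. Leave the ring, and the printed hood and slide block beside the viewer, where they are.

Things in the scene. Friction and masses are not known exactly. Their poses are not given: they have to be found in the camera images.
- viewer: the grey inspection viewer, fixed, 155 (x) x 200 (y) x 80 mm high; origin at the centre of its underside, x away from its front (front faces the robot), y to its left, z up. Left 120 mm: chamber under the mirror lid; right 80 mm: flat top with the focus knob. At y = +104 mm stands a thin quadrant, 85 mm radius about the lid hinge, with lines every 15 degrees, the long one at 45
- knob_grip (a point): point on the focus knob's upright axis, 32 mm above the viewer's top, at which to grip it. The black knob has a round skirt of 58 mm diameter and on it a bar grip 44 mm long, 13 mm wide, standing from 7 to 42 mm above the viewer's top, its length along the pointer direction; pinch it across the 13 mm. The point's -x axis points along the pointer
- knob_pointer (a point): end of the white pointer line on the rim of the knob's skirt, 30 mm from the knob's axis
- focus_knob (a joint): angle of the focus knob (rad): 0 when the pointer looks to the front of the viewer (its -x), growing counter-clockwise seen from above; range -1.5 to 1.5. It turns with light friction (0.03 N m) and stays where it is left. At the start it must always be turned clockwise (by 0.5 to 1.5 rad)
- index_mark (a point): the index: the point, 30 mm from the knob's axis, where the pointer's end must stand. The index clip itself is a fixed dark steel block 10 x 10 x 5 mm with a white line on the viewer's top, just outside the skirt, centred 38 mm from the knob's axis in the same direction
- mirror_lid (a joint): opening angle of the mirror lid (rad): 0 shut, growing as the front edge rises, 1.5 at most; 45 degrees is 0.785. Weight and a light spring close it: about 2 to 4 N upward at the grip holds it
- lid_grip (a point): centre of the lid's grip: a black barrel of 18 mm diameter, 30 mm long along the viewer's y, carried on a stem 20 mm clear of the lid's front edge (84 mm above the bench when shut), 177 mm from the hinge axis. Pinched at its two flat ends (30 mm apart) from straight above, it turns between the fingers as the lid rises, so the gripper need not tilt
- lid_hinge (a point): point on the lid's hinge axis in the middle of the lid's width, at the viewer's rear, 84 mm above the bench; the axis is along the viewer's y. The lid is 151 x 114 x 8 mm, grey, with a mirror under it
- ring_mid (a point): centre of the black ring cap (34 mm across, 16 mm high) lying loose on the stage in the chamber, under the lid; leave it
- hood_mid (a point): centre of the dark printed hood (64 x 62 x 46 mm high) to the right of the viewer; leave it
- slide_mid (a point): centre of the dark printed slide block (28 x 62 x 20 mm high) in front of the viewer, on the right; leave it

How it is judged:
By the outcome, as a careful person would: the job done as asked, in the order asked, and still so for the second after the job is handed in, while the arm keeps its last pose, push and grip.
It also fails if it takes over 51 s, if anything falls off the work surface, if the arm or the gripper's body presses on something with over 40 N, if the wrist force passes 120 N, or if a joint passes its speed limit or range.

## Working session

There is one attempt and no reset: what is moved stays moved. The work goes in short steps, Python scripts to look and compute and a shell command to move; the robot and the scene stay as the last step left them, time stands still between calls to the robot, and variables do not carry over. Pictures are saved under pics/ and viewed, at most 10 in all, crops included, and the job is handed in when it is done.

```bash
mkdir -p pics; cat > h.py <<'E'
import numpy as np, cv2
from rig import ctrl, optics, order, nets
def P(f):
    R,_=cv2.Rodrigues(np.array(f["rvec"],float)); return np.array(f["mtx"]),R,np.array(f["tvec"],float).ravel()
def proj(f,X):
    return cv2.projectPoints(np.array(X,float).reshape(-1,1,3),np.array(f["rvec"],float),np.array(f["tvec"],float),np.array(f["mtx"]),None)[0].reshape(-1,2)
def onz(f,uv,z):
    K,R,t=P(f); d=R.T@np.linalg.inv(K)@np.array([uv[0],uv[1],1.]); c=-R.T@t
    return c+d*(z-c[2])/d[2]
E
python3 - <<'E'
from h import *
for n in("scene","top"):
    f=optics.grab_frame(n); cv2.imwrite(f"pics/{n}0.png",f["image"][:,:,::-1]); np.save(f"{n}.npy",f,allow_pickle=True)
    K,R,t=P(f); print(n,(-R.T@t).round(3),K[0,0])
    for k,z in(("viewer",.04),("knob_grip",.112),("knob_pointer",.087),("index_mark",.085),("lid_grip",.084),("mirror_lid",.088),("ring_mid",.02),("hood_mid",.046),("slide_mid",.02)):
        r=nets.outline_of(n,k)
        for d in r[:2]: print(k,round(d["score"],2),np.round(d["centre"],1),d["region"].sum(),onz(f,d["centre"],z).round(3))
print(ctrl.observe())
E
```

```text
scene [-0.101 -0.741  0.575] 435.8547012003897
lid_grip 0.47 [233.3 197.1] 99 [ 0.524 -0.289  0.084]
mirror_lid 0.66 [235.4 195.5] 128 [ 0.526 -0.293  0.088]
ring_mid 0.45 [327.3 291.6] 375 [ 0.428 -0.549  0.02 ]
hood_mid 0.94 [328.4 293.7] 397 [ 0.4   -0.562  0.046]
slide_mid 0.71 [214.3 272.9] 125 [ 0.371 -0.345  0.02 ]
top [ 0.373 -0.413  0.922] 501.78980345201546
viewer 0.87 [256.1 192.1] 11318 [ 0.56  -0.384  0.04 ]
knob_pointer 0.84 [266.5 225.7] 938 [ 0.492 -0.404  0.087]
lid_grip 0.72 [243.  174.2] 5945 [ 0.581 -0.362  0.084]
lid_grip 0.49 [348.6 256.7] 1095 [ 0.442 -0.542  0.084]
mirror_lid 0.57 [242.8 171.9] 5892 [ 0.584 -0.362  0.088]
hood_mid 0.65 [350.2 257.7] 1129 [ 0.444 -0.551  0.046]
hood_mid 0.17 [244.2 173.3] 6025 [ 0.592 -0.362  0.046]
{'t': 1.0, 'joints': array([-1.02136602e+00,  3.84722403e-01,  7.89102952e-03,  8.43109815e-06,
       -1.19402558e+00, -2.58654790e-01]), 'qd': array([ 0.00010962, -0.00123019,  0.00050168,  0.00033086,  0.00089285,
        0.00080278]), 'effort': array([-4.12309500e-04, -3.92095613e+01,  1.88618231e+01,  4.19063509e+00,
       -4.19924427e-04, -2.46802749e-06]), 'eef_pos': array([ 0.17922853, -0.59871988,  0.23129628]), 'tool_rot': array([-1.55207921e-05, -1.44877642e-01,  9.89449578e-01,  2.63297299e-05]), 'force': array([0.58737774, 0.14478222, 0.26241814]), 'ft_torque': array([-0.00856064, -0.0328374 , -0.01122855]), 'finger_force': 0.0, 'width': 0.08568657800165277}
```

```bash
python3 - <<'E'
import cv2
a=cv2.imread("pics/top0.png")[80:300,150:410]; cv2.imwrite("pics/t1.png",cv2.resize(a,None,fx=3,fy=2.7 if 0 else 2.7,interpolation=2) if 0 else cv2.resize(a,None,fx=2.7,fy=2.7,interpolation=cv2.INTER_CUBIC))
a=cv2.imread("pics/scene0.png"); cv2.imwrite("pics/s1.png",a)
E
```

```text
(no output)
```

View pics/t1.png

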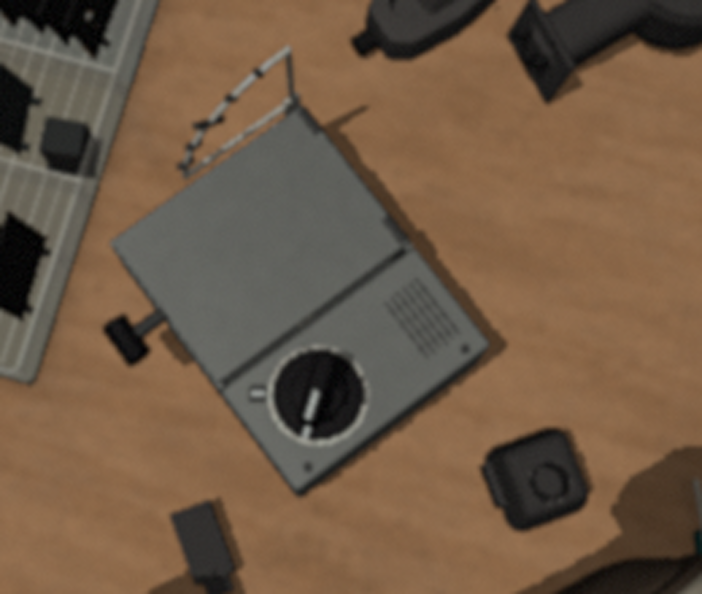

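View pics/s1.png

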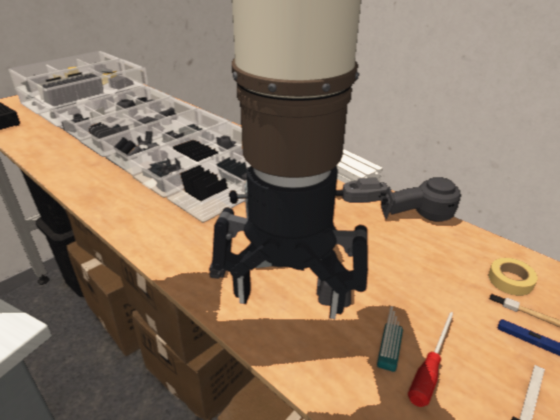

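The top view shows the viewer's front facing lower left. In the crop, the knob is at (319,394), the pointer end at (306,433), the clip at (257,394), the barrel at (127,339), and the right-hand top corners at (300,492) and (488,345). In the scene view the arm hides the viewer.

```bash
python3 - <<'E'
from h import *
f=np.load("top.npy",allow_pickle=True).item()
c=lambda u,v:(150+(u+.5)/2.7-.5,80+(v+.5)/2.7-.5)
g=lambda u,v,z:onz(f,c(u,v),z)
FR,RR,FL,RL=g(300,490,.08),g(488,345,.08),g(113,243,.088),g(298,107,.088)
for n,p in zip("FR RR FL RL".split(),(FR,RR,FL,RL)):print(n,p.round(4))
d=RR-FR;e=RL-FL; fy=FL-FR
for v in(d,e,fy):print(np.hypot(*v[:2]),np.degrees(np.arctan2(v[1],v[0])))
k=g(319,394,.083);i=g(255,394,.085);p=g(306,434,.087);b=g(127,339,.088)
print("knob",k,"idx",i,"ptr",p,"bar",b)
a=np.degrees(np.arctan2(*(i-k)[:2][::-1])); q=np.degrees(np.arctan2(*(p-k)[:2][::-1])); print(a,q,np.hypot(*(i-k)[:2]),np.hypot(*(p-k)[:2]))
im=cv2.imread("pics/top0.png")
x=cv2.resize(im[200:252,235:300],None,fx=8,fy=8,interpolation=cv2.INTER_CUBIC);y=cv2.resize(im[190:230,180:220],None,fx=8,fy=8,interpolation=cv2.INTER_CUBIC)
o=np.zeros((420,800,3),np.uint8);o[:416,:520]=x[:416];o[:320,480:800]=y if 0 else o[:320,480:800]
cv2.imwrite("pics/k1.png",x*1 if 0 else np.clip(x*1.6,0,255))
E
```

```text
FR [ 0.4333 -0.3952  0.08  ]
RR [ 0.5262 -0.5125  0.08  ]
FL [ 0.5868 -0.2747  0.088 ]
RL [ 0.6789 -0.3897  0.088 ]
0.14963440488472965 -51.60129492226006
0.14739257659720426 -51.280756294044295
0.19514912088026892 38.14408673957009
knob [ 0.49302134 -0.40608998  0.083     ] idx [ 0.49219486 -0.36627788  0.085     ] ptr [ 0.46736085 -0.39847557  0.087     ] bar [ 0.5252993  -0.28596428  0.088     ]
91.18926349284486 163.47242643972695 0.03982068252599421 0.026766394172650837[ WARN:0@0.196] global loadsave.cpp:1063 imwrite_ Unsupported depth image for selected encoder is fallbacked to CV_8U.
```

View pics/k1.png

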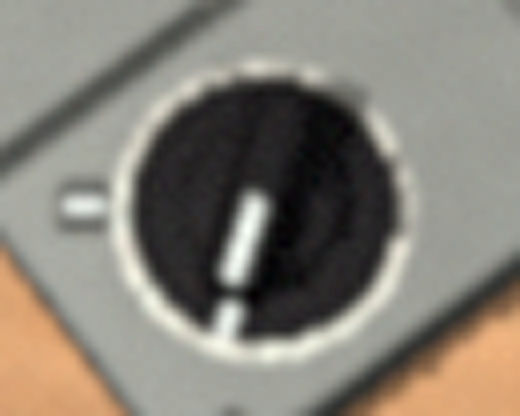

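```bash
python3 - <<'E'
from h import *
f=np.load("top.npy",allow_pickle=True).item()
c=lambda u,v:(235+(u+.5)/8-.5,200+(v+.5)/8-.5)
g=lambda u,v,z:onz(f,c(u,v),z)
k=g(264,210,.084);a=g(257,198,.122);b=g(233,280,.122);p=g(227,328,.087);i=g(82,206,.085)
an=lambda v:np.degrees(np.arctan2(v[1],v[0]))
print("k",k,"line",a,b,an(b-a),"ptr",p,an(p-k),"clip",i,an(i-k),np.hypot(*(i-k)[:2]))
n=np.array([-(b-a)[1],(b-a)[0]]);n/=np.linalg.norm(n);print("axis off line",n@(k-a)[:2],"inner end ahead of axis",np.linalg.norm((a-k)[:2]))
E
python3 -m jog '[{"translation":[-0.035,0.01,0.0],"delta_rot":[0,0,0.06],"grip":0},{"translation":[-0.085,0.022,0.01],"delta_rot":[0,0,0.14],"grip":0},{"translation":[-0.14,0.037,0.02],"delta_rot":[0,0,0.23],"grip":0},{"translation":[-0.195,0.052,0.03],"delta_rot":[0,0,0.32],"grip":0},{"translation":[-0.25,0.067,0.04],"delta_rot":[0,0,0.41],"grip":0},{"translation":[-0.3,0.08,0.05],"delta_rot":[0,0,0.49],"grip":0},{"translation":[-0.335,0.089,0.055],"delta_rot":[0,0,0.54],"grip":0},{"translation":[-0.356,0.0946,0.06],"delta_rot":[0,0,0.576],"grip":0},{"translation":[-0.356,0.0946,0.06],"delta_rot":[0,0,0.576],"grip":0},{"translation":[-0.356,0.0946,0.06],"delta_rot":[0,0,0.576],"grip":0}]' 40
```

```text
k [ 0.49252956 -0.40564795  0.084     ] line [ 0.48952948 -0.40455607  0.122     ] [ 0.47286413 -0.40001276  0.122     ] 164.7505910136515 ptr [ 0.46713004 -0.3983443   0.087     ] 163.95737676255382 clip [ 0.49271726 -0.36741215  0.085     ] 89.71873450146538 0.038236263428168944
axis off line 0.0002643539866511132 inner end ahead of axis 0.0031926001375562727
t: 2.25
eef_pos: [0.4928, -0.4063, 0.1714]
tool_rot: [-0.0, 0.142, 0.99, -0.0]
force: [-0.3, -0.4, -0.3]
width: 0.0854
finger_force: 0.0
```

```bash
python3 -m jog '[{"translation":[0,0,0.02],"delta_rot":[0,0,0],"grip":0.3},{"translation":[0,0,0.045],"delta_rot":[0,0,0],"grip":0.3},{"translation":[0,0,0.065],"delta_rot":[0,0,0],"grip":0.3},{"translation":[0,0,0.077],"delta_rot":[0,0,0],"grip":0.3},{"translation":[0,0,0.077],"delta_rot":[0,0,0],"grip":0.3},{"translation":[0,0,0.077],"delta_rot":[0,0,0],"grip":0.6},{"translation":[0,0,0.077],"delta_rot":[0,0,0],"grip":0.8},{"translation":[0,0,0.077],"delta_rot":[0,0,0],"grip":1},{"translation":[0,0,0.077],"delta_rot":[0,0,0],"grip":1},{"translation":[0,0,0.077],"delta_rot":[0,0,0],"grip":1},{"translation":[0,0,0.077],"delta_rot":[0,0,0],"grip":1}]' 25
```

```text
t: 3.62
eef_pos: [0.4938, -0.4063, 0.0957]
tool_rot: [0.001, 0.142, 0.99, -0.0]
force: [-0.7, 2.4, 5.1]
width: 0.0317
finger_force: 24.9
```

```bash
python3 -m jog '[{"translation":[0,0,0],"delta_rot":[0,0,0],"grip":1},{"translation":[0,0,0],"delta_rot":[0,0,0],"grip":1}]'; python3 - <<'E'
from h import *
f=optics.grab_frame("top");cv2.imwrite("pics/t2.png",cv2.resize(f["image"][170:270,200:330,::-1],None,fx=5,fy=5,interpolation=cv2.INTER_CUBIC))
f=optics.grab_frame("scene");cv2.imwrite("pics/s2.png",cv2.resize(f["image"][100:300,150:400,::-1],None,fx=3,fy=3,interpolation=cv2.INTER_CUBIC))
o=ctrl.observe();print(o["ft_torque"],o["force"],o["joints"])
E
```

```text
t: 3.88
eef_pos: [0.4937, -0.4063, 0.0957]
tool_rot: [0.001, 0.142, 0.99, -0.0]
force: [-1.4, 0.4, 4.8]
width: 0.0318
finger_force: 24.9
[ 0.54911419  0.10335285 -0.08716929] [-1.38650474  2.19620521  6.35534283] [-4.35740284e-01  5.25290654e-01 -1.27024476e-01  4.98478637e-04
 -9.16554015e-01 -1.42005550e+00]
```

View pics/s2.png

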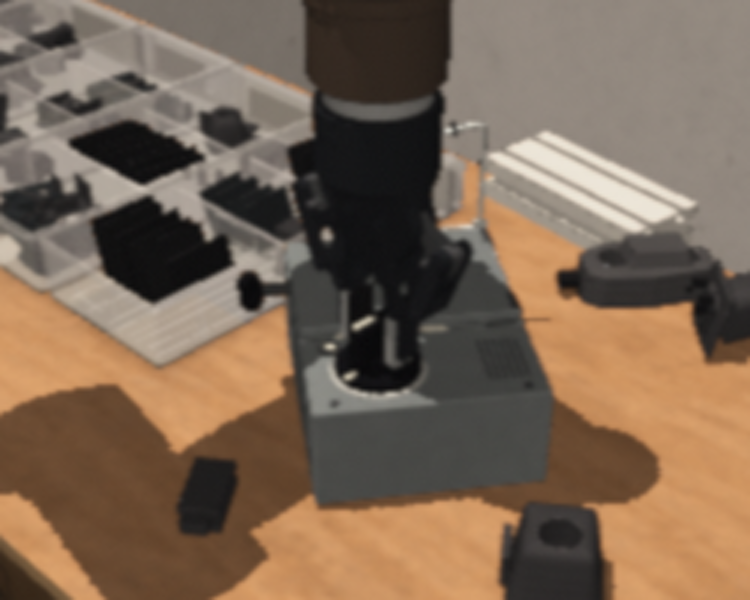

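The scene view shows the fingers left and right of the knob, with white marks at (362,322) on the bar and (350,375) on the skirt. The opening reads 32 mm, though, and not 13 mm. I'll check from above.

View pics/t2.png

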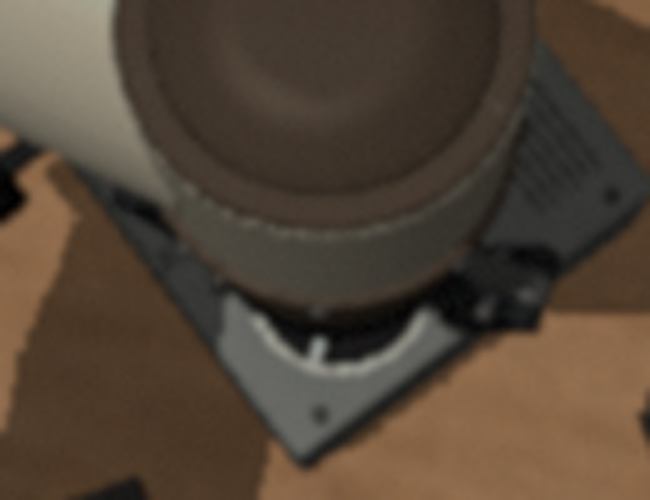

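The orientation is right, but there's about 5 N upward on the tool. The tips swing forward as they close and appear to have landed on the skirt, so I'll raise the tool and let them close.

```bash
python3 -m jog '[{"translation":[0,0,0],"delta_rot":[0,0,0],"grip":0.5},{"translation":[0,0,-0.006],"delta_rot":[0,0,0],"grip":0.5},{"translation":[0,0,-0.01],"delta_rot":[0,0,0],"grip":0.5},{"translation":[0,0,-0.01],"delta_rot":[0,0,0],"grip":0.7},{"translation":[0,0,-0.01],"delta_rot":[0,0,0],"grip":1},{"translation":[0,0,-0.01],"delta_rot":[0,0,0],"grip":1},{"translation":[0,0,-0.01],"delta_rot":[0,0,0],"grip":1},{"translation":[0,0,-0.01],"delta_rot":[0,0,0],"grip":1}]'
```

```text
t: 4.97
eef_pos: [0.4931, -0.4061, 0.1044]
tool_rot: [-0.0, 0.142, 0.99, -0.0]
force: [-0.5, 1.1, 2.0]
width: 0.0125
finger_force: 27.1
```

```bash
python3 -m jog '[{"translation":[0,0,0],"delta_rot":[0,0,0.06],"grip":1},{"translation":[0,0,0],"delta_rot":[0,0,0.16],"grip":1},{"translation":[0,0,0],"delta_rot":[0,0,0.28],"grip":1},{"translation":[0,0,0],"delta_rot":[0,0,0.4],"grip":1},{"translation":[0,0,0],"delta_rot":[0,0,0.52],"grip":1},{"translation":[0,0,0],"delta_rot":[0,0,0.64],"grip":1},{"translation":[0,0,0],"delta_rot":[0,0,0.76],"grip":1},{"translation":[0,0,0],"delta_rot":[0,0,0.88],"grip":1},{"translation":[0,0,0],"delta_rot":[0,0,1.0],"grip":1},{"translation":[0,0,0],"delta_rot":[0,0,1.12],"grip":1},{"translation":[0,0,0],"delta_rot":[0,0,1.22],"grip":1},{"translation":[0,0,0],"delta_rot":[0,0,1.28],"grip":1},{"translation":[0,0,0],"delta_rot":[0,0,1.29],"grip":1},{"translation":[0,0,0],"delta_rot":[0,0,1.29],"grip":1},{"translation":[0,0,0],"delta_rot":[0,0,1.29],"grip":1}]' 40
```

```text
t: 6.85
eef_pos: [0.4934, -0.4058, 0.1044]
tool_rot: [0.0, 0.708, 0.706, 0.0]
force: [1.4, 3.1, 2.8]
width: 0.012
finger_force: 44.1
```

```bash
python3 -m jog '[{"translation":[0,0,0],"delta_rot":[0,0,0],"grip":0.7},{"translation":[0,0,0],"delta_rot":[0,0,0],"grip":0.5},{"translation":[0,0,0],"delta_rot":[0,0,0],"grip":0.4},{"translation":[0,0,-0.02],"delta_rot":[0,0,0],"grip":0.3},{"translation":[0,0,-0.05],"delta_rot":[0,0,0],"grip":0.3},{"translation":[0.01,0,-0.08],"delta_rot":[0,0,-0.05],"grip":0.3},{"translation":[0.04,0.01,-0.096],"delta_rot":[0,0,-0.2],"grip":0.3},{"translation":[0.08,0.02,-0.096],"delta_rot":[0,0,-0.36],"grip":0.3},{"translation":[0.11,0.03,-0.096],"delta_rot":[0,0,-0.52],"grip":0.3},{"translation":[0.12,0.032,-0.096],"delta_rot":[0,0,-0.64],"grip":0.3},{"translation":[0.12,0.032,-0.096],"delta_rot":[0,0,-0.67],"grip":0.3},{"translation":[0.12,0.032,-0.096],"delta_rot":[0,0,-0.67],"grip":0.3}]'
python3 - <<'E'
from h import *
f=optics.grab_frame("top");np.save("top2.npy",f,allow_pickle=True);im=f["image"][:,:,::-1]
x=cv2.resize(im[170:255,185:300],None,fx=6,fy=6,interpolation=cv2.INTER_CUBIC)
cv2.imwrite("pics/k2.png",np.clip(x*1.5,0,255).astype(np.uint8))
E
```

```text
t: 8.35
eef_pos: [0.5255, -0.2866, 0.2002]
tool_rot: [-0.0, 0.438, 0.899, -0.0]
force: [0.6, -0.5, -0.2]
width: 0.0595
finger_force: 0.0
```

View pics/k2.png

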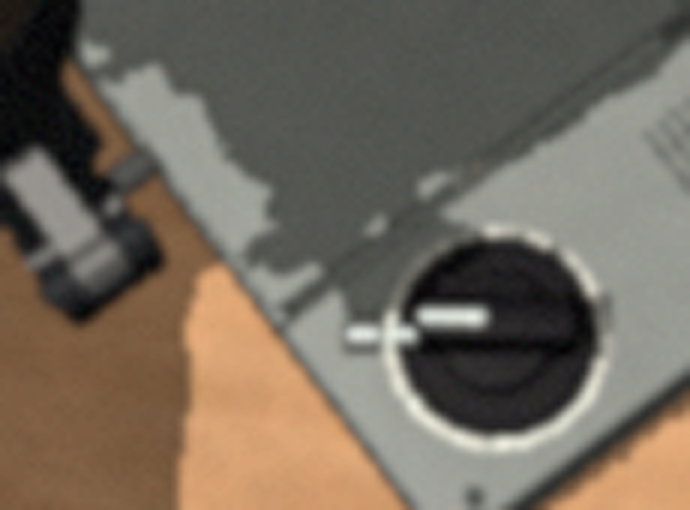

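The pointer end at (403,335) and the clip line at (370,335) now lie on one line through the knob centre, so the knob is set. Next is the lid grip.

```bash
python3 -m jog '[{"translation":[0,0,0.03],"delta_rot":[0,0,0],"grip":0.3},{"translation":[0,0,0.07],"delta_rot":[0,0,0],"grip":0.3},{"translation":[0,0,0.1],"delta_rot":[0,0,0],"grip":0.3},{"translation":[0,0,0.12],"delta_rot":[0,0,0],"grip":0.3},{"translation":[0,0,0.125],"delta_rot":[0,0,0],"grip":0.3},{"translation":[0,0,0.125],"delta_rot":[0,0,0],"grip":0.3},{"translation":[0,0,0.125],"delta_rot":[0,0,0],"grip":0.5},{"translation":[0,0,0.125],"delta_rot":[0,0,0],"grip":0.7},{"translation":[0,0,0.125],"delta_rot":[0,0,0],"grip":1},{"translation":[0,0,0.125],"delta_rot":[0,0,0],"grip":1},{"translation":[0,0,0.125],"delta_rot":[0,0,0],"grip":1}]' 40
```

```text
t: 9.78
eef_pos: [0.5267, -0.2861, 0.0761]
tool_rot: [0.001, 0.437, 0.899, 0.0]
force: [2.9, 2.9, 3.9]
width: 0.0286
finger_force: 43.5
```

```bash
python3 -m jog '[{"translation":[-0.0002,0,-0.008],"delta_rot":[0,0,0],"grip":1},{"translation":[-0.0007,0,-0.0154],"delta_rot":[0,0,0],"grip":1},{"translation":[-0.0027,0,-0.0307],"delta_rot":[0,0,0],"grip":1},{"translation":[-0.006,0,-0.0458],"delta_rot":[0,0,0],"grip":1},{"translation":[-0.0107,0,-0.0605],"delta_rot":[0,0,0],"grip":1},{"translation":[-0.0166,0,-0.0748],"delta_rot":[0,0,0],"grip":1},{"translation":[-0.0237,0,-0.0885],"delta_rot":[0,0,0],"grip":1},{"translation":[-0.0237,0,-0.0885],"delta_rot":[0,0,0],"grip":1}]'
```

```text
t: 10.78
eef_pos: [0.5414, -0.305, 0.163]
tool_rot: [0.001, 0.438, 0.899, 0.001]
force: [6.2, -0.1, -6.0]
width: 0.0292
finger_force: 40.3
```

```bash
python3 -m jog '[{"translation":[-0.004,0,-0.0065],"delta_rot":[0,0,0],"grip":1},{"translation":[-0.0083,0,-0.013],"delta_rot":[0,0,0],"grip":1},{"translation":[-0.0177,0,-0.0253],"delta_rot":[0,0,0],"grip":1},{"translation":[-0.023,0,-0.0311],"delta_rot":[0,0,0],"grip":1},{"translation":[-0.0281,0,-0.0367],"delta_rot":[0,0,0],"grip":1},{"translation":[-0.0281,0,-0.0367],"delta_rot":[0,0,0],"grip":1},{"translation":[-0.0281,0,-0.0367],"delta_rot":[0,0,0],"grip":1}]'
python3 - <<'E'
from h import *
for n in("scene","top"):
    f=optics.grab_frame(n);np.save(n+"3.npy",f,allow_pickle=True);im=f["image"][:,:,::-1]
    cv2.imwrite(f"pics/{n}3.png",cv2.resize(im[110:310,170:370] if n=="scene" else im[80:280,170:370],None,fx=3,fy=3,interpolation=cv2.INTER_CUBIC))
E
cd pics; python3 -c "
import cv2,numpy as np
a=[cv2.resize(cv2.imread(n),(400,400)) for n in('scene3.png','top3.png')];cv2.imwrite('c3.png',np.hstack(a))"
```

```text
t: 11.65
eef_pos: [0.5573, -0.3255, 0.1974]
tool_rot: [-0.002, 0.438, 0.899, 0.001]
force: [5.3, 1.6, -6.5]
width: 0.0289
finger_force: 40.2
```

View pics/c3.png

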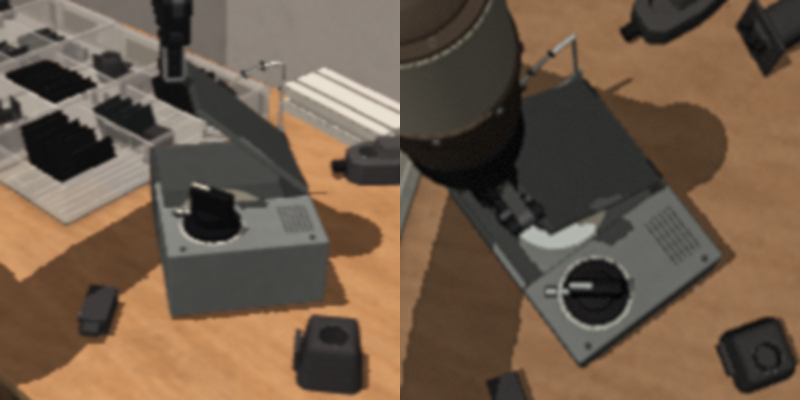

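The scene crop shows the lid open to about 45 degrees with the barrel held, and the pointer is still at the clip. Next I'll measure the angle by overlaying the lid model at 40, 45 and 50 degrees.

```bash
python3 - <<'E'
from h import *
f=np.load("scene3.npy",allow_pickle=True).item()
X=np.array([.621,-.784,0]);Y=np.array([.784,.621,0]);Z=np.array([0,0,1.])
H=np.array([.526,-.2865,.084])+.177*X
S=6;u0,v0=245,128
im=np.ascontiguousarray(cv2.resize(f["image"][v0:v0+95,u0:u0+100,::-1],None,fx=S,fy=S,interpolation=cv2.INTER_CUBIC))
im=np.clip(im*1.5,0,255).astype(np.uint8)
for th,c in((40,(255,0,0)),(45,(0,255,0)),(50,(0,0,255))):
    t=np.radians(th);r=-X*np.cos(t)+Z*np.sin(t);n=X*np.sin(t)+Z*np.cos(t)
    for off in (.004,-.004):
        p=proj(f,[H+r*s-.057*Y+n*off for s in(0,.15)]);q=[tuple(int(v) for v in((w-[u0,v0]+.5)*S-.5)) for w in p]
        cv2.line(im,q[0],q[1],c,1)
cv2.imwrite("pics/ov.png",im)
E
```

```text
(no output)
```

View pics/ov.png

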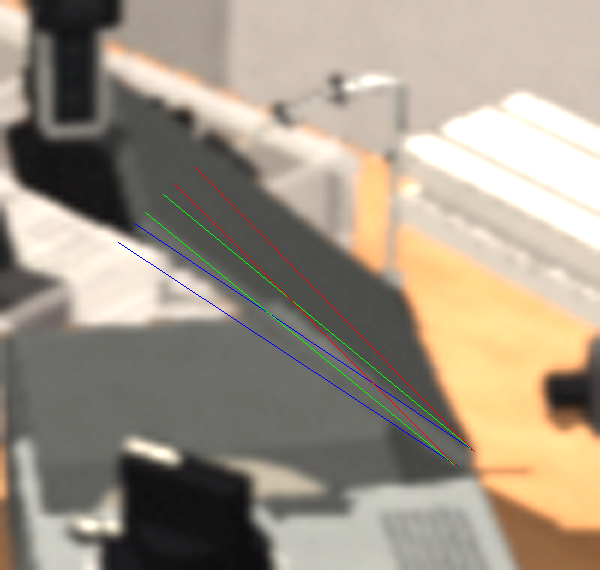

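```bash
python3 -m jog '[{"translation":[-0.0014,0,-0.0014],"delta_rot":[0,0,0],"grip":1},{"translation":[-0.0028,0,-0.0028],"delta_rot":[0,0,0],"grip":1},{"translation":[-0.0028,0,-0.0028],"delta_rot":[0,0,0],"grip":1},{"translation":[-0.0028,0,-0.0028],"delta_rot":[0,0,0],"grip":1}]'
cat > m.py <<'E'
from h import *
X=np.array([.621,-.784,0]);Y=np.array([.784,.621,0]);Z=np.array([0,0,1.])
H=np.array([.526,-.2865,.084])+.177*X
def run(f):
    g=cv2.cvtColor(f["image"],cv2.COLOR_RGB2GRAY).astype(np.float32)
    S=np.linspace(.09,.148,40); out=[]
    T=np.arange(36,54,.5)
    for th in T:
        t=np.radians(th);r=-X*np.cos(t)+Z*np.sin(t);n=X*np.sin(t)+Z*np.cos(t)
        p=proj(f,[H+r*s-.057*Y-n*.004 for s in S]).astype(np.float32)
        out.append(cv2.remap(g,p[:,0].copy(),p[:,1].copy(),1).mean())
    return T,np.array(out)
E
python3 - <<'E'
from m import *
f0=np.load("scene3.npy",allow_pickle=True).item();f=optics.grab_frame("scene");np.save("scene4.npy",f,allow_pickle=True)
T,a=run(f0);_,b=run(f)
for x in zip(T,a.round(),b.round()):print(*x)
E
```

```text
t: 12.25
eef_pos: [0.5589, -0.3276, 0.2001]
tool_rot: [-0.002, 0.438, 0.899, 0.001]
force: [4.0, 2.4, -6.1]
width: 0.0288
finger_force: 40.0
36.0 120.0 120.0
36.5 120.0 120.0
37.0 121.0 121.0
37.5 122.0 122.0
38.0 123.0 123.0
38.5 125.0 125.0
39.0 127.0 127.0
39.5 129.0 130.0
40.0 131.0 131.0
40.5 130.0 132.0
41.0 123.0 129.0
41.5 111.0 123.0
42.0 96.0 116.0
42.5 83.0 106.0
43.0 76.0 95.0
43.5 72.0 85.0
44.0 71.0 77.0
44.5 70.0 73.0
45.0 67.0 72.0
45.5 64.0 70.0
46.0 61.0 68.0
46.5 58.0 65.0
47.0 57.0 61.0
47.5 56.0 59.0
48.0 55.0 57.0
48.5 54.0 56.0
49.0 53.0 55.0
49.5 53.0 54.0
50.0 53.0 53.0
50.5 53.0 53.0
51.0 53.0 53.0
51.5 53.0 52.0
52.0 53.0 52.0
52.5 53.0 52.0
53.0 52.0 52.0
53.5 52.0 52.0
```

```bash
python3 - <<'E'
from m import *
f=np.load("scene4.npy",allow_pickle=True).item()
V=lambda x,y,z: H+X*(x-0)+Y*(y-.04)+Z*(z-.084)   # x from hinge
xk=-.177+.0741
pts={"barrel":V(-.177,.04,.084),"FRtop":V(-.1485,-.1,.08),"FRbot":V(-.1485,-.1,0),"RRtop":V(.0065,-.1,.08),"clip":np.array([.4927,-.3674,.085]),"RRbot":V(.0065,-.1,0)}
for k,p in pts.items():
    q=proj(f,p)[0]; print(k,q.round(1),"s2 crop:",((q-[150,100]+.5)*3-.5).round(0))
im=cv2.imread("pics/s2.png")[220:520,220:570]; big=cv2.resize(im,None,fx=2,fy=2)
for k,p in pts.items():
    q=((proj(f,p)[0]-[150,100]+.5)*3-.5-[220,220])*2
    cv2.drawMarker(big,tuple(int(v) for v in q),(0,0,255),0,14,1)
g=f["image"][118:188,265:335,::-1]; 
cv2.imwrite("pics/cal.png",big)
t=np.load("top3.npy",allow_pickle=True).item()
E
```

```text
barrel [233.1 196.3] s2 crop: [250. 290.]
FRtop [254.6 237.3] s2 crop: [315. 413.]
FRbot [255.7 269.8] s2 crop: [318. 510.]
RRtop [335.9 229.4] s2 crop: [559. 389.]
clip [257.9 214.8] s2 crop: [325. 345.]
RRbot [332.8 261.3] s2 crop: [549. 485.]
```

View pics/cal.png

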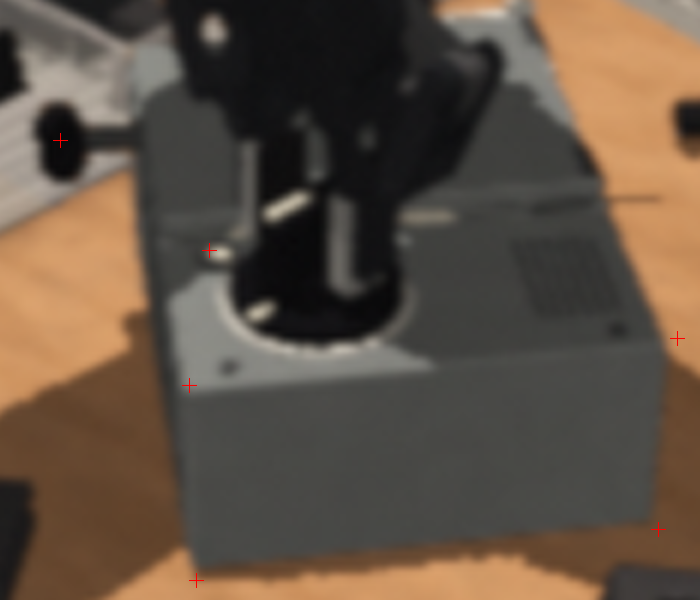

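```bash
python3 - <<'E'
from m import *
f=np.load("scene4.npy",allow_pickle=True).item()
S=7;u0,v0=250,130
im=np.ascontiguousarray(cv2.resize(f["image"][v0:v0+80,u0:u0+100,::-1],None,fx=S,fy=S,interpolation=cv2.INTER_CUBIC))
im=np.clip(im*1.4,0,255).astype(np.uint8)
pt=lambda p:tuple(int(v) for v in((proj(f,p)[0]-[u0,v0]+.5)*S-.5))
R=lambda t:-X*np.cos(t)+Z*np.sin(t)
N=lambda t:X*np.sin(t)+Z*np.cos(t)
for th,c in((42.5,(255,0,0)),(45,(0,220,0))):
    t=np.radians(th)
    cv2.line(im,pt(H+.057*Y+N(t)*.004),pt(H+.057*Y+N(t)*.004+R(t)*.15),c,1)
for a in range(15,91,15):
    t=np.radians(a); cv2.drawMarker(im,pt(H+.064*Y+R(t)*.085),(0,0,255),0,10,1)
cv2.drawMarker(im,pt(H+.064*Y),(0,0,255),0,10,1)
cv2.imwrite("pics/q.png",im)
# gradient estimate, far top edge
g=cv2.cvtColor(f["image"],cv2.COLOR_RGB2GRAY).astype(np.float32)
for th in np.arange(38,52,1):
    t=np.radians(th);p=proj(f,[H+.057*Y+N(t)*.004+R(t)*s for s in np.linspace(.03,.13,40)]).astype(np.float32)
    print(th,cv2.remap(g,p[:,0].copy(),p[:,1].copy(),1).mean().round())
E
```

```text
38 56.0
39 58.0
40 61.0
41 66.0
42 74.0
43 87.0
44 103.0
45 117.0
46 126.0
47 130.0
48 130.0
49 129.0
50 128.0
51 127.0
```

View pics/q.png

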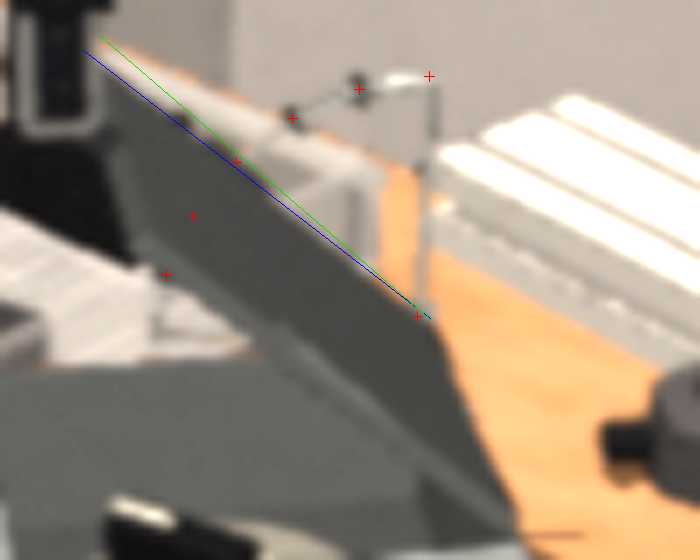

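The predicted quadrant ticks fall on the real ones: 60° at (292,118), 75° at (358,89) and 90° at (430,76). The lid edge lies at about 43°. I'll raise it a further 1.5°.

```bash
python3 -m jog '[{"translation":[-0.0017,0,-0.0017],"delta_rot":[0,0,0],"grip":1},{"translation":[-0.0033,0,-0.0033],"delta_rot":[0,0,0],"grip":1},{"translation":[-0.0033,0,-0.0033],"delta_rot":[0,0,0],"grip":1},{"translation":[-0.0033,0,-0.0033],"delta_rot":[0,0,0],"grip":1},{"translation":[-0.0033,0,-0.0033],"delta_rot":[0,0,0],"grip":1},{"translation":[-0.0033,0,-0.0033],"delta_rot":[0,0,0],"grip":1}]'
python3 - <<'E'
from m import *
f=optics.grab_frame("scene");T,a=run(f);print("near",np.interp(-98,-a[8:],T[8:]))
g=cv2.cvtColor(f["image"],cv2.COLOR_RGB2GRAY).astype(np.float32);o=[]
for th in range(38,52):
    t=np.radians(th);r=-X*np.cos(t)+Z*np.sin(t);n=X*np.sin(t)+Z*np.cos(t);p=proj(f,[H+.057*Y+n*.004+r*s for s in np.linspace(.03,.13,40)]).astype(np.float32)
    o.append(cv2.remap(g,p[:,0].copy(),p[:,1].copy(),1).mean())
print("far",np.interp(96,o[:10],range(38,48)))
d0=np.array([.5267,-.2861,.0761]);e=ctrl.observe();d=e["eef_pos"]-d0;print("kin",np.degrees(2*np.arcsin(np.linalg.norm(d)/.354)),np.abs(e["qd"]).max(),e["t"])
# knob: pointer line still unchanged vs top2?
t=optics.grab_frame("top");t2=np.load("top2.npy",allow_pickle=True).item()
A=t["image"][215:240,240:290].astype(int);B=t2["image"][215:240,240:290].astype(int)
m=lambda I:np.array(np.nonzero((I.min(2)>150).T)).mean(1); print(m(A),m(B))
E
```

```text
t: 13.05
eef_pos: [0.5609, -0.3301, 0.2032]
tool_rot: [-0.002, 0.438, 0.899, 0.001]
force: [4.5, 2.2, -6.6]
width: 0.0287
finger_force: 40.0
near 44.262511608652005
far 44.200776351521505
kin 46.15672760041995 0.0016770730211468168 13.1
[10. 10.] [nan nan]<stdin>:12: RuntimeWarning: Mean of empty slice.
  ret = um.true_divide(
```

```bash
python3 -c "
from rig import order; print(order.close_job())"
```

```text
the job is handed in; nothing more can be done
None
```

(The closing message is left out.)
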